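Set a soldering place: parts cases in running bond, solder between stand and vise

TASK

Set out this soldering place. Lay the two flat-topped parts cases lengthwise on the plywood step, centred across its width, one on each half with their inner ends almost touching, and then lay the case with the black rib on top of them like a brick in running bond: same direction, rib up, centred across their joint. Stand the solder spool upright on the dark mat, midway between the soldering-iron stand and the board vise, and leave the robot car and the multimeter where they are.

Things in the scene. Friction and masses are not known exactly. Their poses are not given: they have to be found in the camera images.
- case_a: Loose closed parts case, grey plastic with a paler lid, 100 long (its x axis) x 50 wide (y) x 35 high, flat on top, 0.09 to 0.16 kg. Origin: centre of its underside, z up. Identical to case_b; the two are interchangeable. Grip it across the 50 mm width.
- case_b: Loose closed parts case, grey plastic with a paler lid, 100 long (its x axis) x 50 wide (y) x 35 high, flat on top, 0.09 to 0.16 kg. Origin: centre of its underside, z up. Identical to case_a.
- case_rib: Loose parts case of the same size and colours as the other two (100 x 50 x 35 mm, length along its x axis, 0.08 to 0.16 kg) but with a black grip rib 60 long (along x) x 10 wide x 12 high along the middle of its lid, 47 mm high in all. Origin: centre of its underside, z up.
- spool: Loose spool of solder wire, green flanges, standing upright: two flanges 52 mm in diameter and 6 mm thick at bottom and top, winding 44 mm in diameter between, 50 mm high, 0.2 to 0.33 kg. Origin: centre of its underside, z up along its axis.
- step: Fixed low plywood step, a plain slab 210 long (its y axis) x 64 wide (x) x 20 mm high; fixed to the bench, but at a different place and yaw each time. Origin: centre of its underside, z up, so its top is 20 mm above its origin.
- mat: Fixed dark grey-blue soldering mat, 320 long (its y axis) x 110 (x) x 3 mm thick; different place and yaw each time. Origin: centre of its underside. The stand and the vise are fixed on it, 110 mm from its centre along +y and -y, either way round, so its centre is midway between them.
- stand: Fixed soldering-iron stand on the mat: black base 95 (x) x 62 (y) x 16 mm, steel coil and a pale blue iron sloping up towards its +x (about away from the robot), up to 140 mm high and 135 mm out from its origin. Origin: centre of the base's underside.
- vise: Fixed board vise on the mat: grey base 80 (x) x 56 (y) mm, two aluminium jaws 44 mm high holding a small green circuit board, a black screw knob towards the robot. Origin: centre of the base's underside.
- car: Bystander: small two-wheeled robot car, loose, about 110 x 140 x 64 mm, beyond the work; not to be disturbed. Origin: under the middle of its wooden deck, on the bench.
- meter: Bystander: yellow hand multimeter lying on its back, loose, 140 x 72 x 43 mm, beyond the work; not to be disturbed. Origin: centre of its underside.
There are look-alikes about, which are no part of the job. Several things have the shape of the step; the one meant has the colours described above. What is shaped like the case_b but purple is not meant.

How it is judged (in metres and radians):
At the end, for the whole second after the job is handed in: Flat cases on the step, one per half (38-66 mm from its middle, 12 mm across, gap under 14 mm, 8 degrees); ribbed case flat on both, 38-68 mm from each centre (14 mm across, 9 degrees); spool upright on the mat within 15 mm of midway between stand and vise; all upright and at rest (((y of case_a in the frame of step between 0.038 and 0.066 m and y of case_b in the frame of step between -0.066 and -0.038 m) or (y of case_a in the frame of step between -0.066 and -0.038 m and y of case_b in the frame of step between 0.038 and 0.066 m)) and x of case_a in the frame of step between -0.012 and 0.012 m and z of case_a in the frame of step between 0.016 and 0.024 m and angle between the x axis of each of case_a, case_b and the y axis of step, either way round below 0.14 rad and x of case_b in the frame of step between -0.012 and 0.012 m and z of case_b in the frame of step between 0.016 and 0.024 m and horizontal distance between case_a and case_b below 0.114 m and x of case_rib in the frame of step between -0.014 and 0.014 m and z of case_rib in the frame of step between 0.051 and 0.059 m and angle between the x axis of case_rib and the y axis of step, either way round below 0.16 rad and horizontal distance between case_rib and case_a between 0.038 and 0.068 m and horizontal distance between case_rib and case_b between 0.038 and 0.068 m and x of spool in the frame of mat between -0.015 and 0.015 m and y of spool in the frame of mat between -0.015 and 0.015 m and z of spool in the frame of mat between -0.001 and 0.007 m and angle between each of case_a, case_b, case_rib, spool's own z axis and vertical below 0.08 rad and linear speed of each of case_a, case_b, case_rib, spool below 0.01 m/s and angular speed of each of case_a, case_b, case_rib, spool below 0.1 rad/s); the robot touches nothing.
It fails at once if the robot car is shifted more than 15 mm (distance of car from where it was at the start of the episode above 0.015 m).
It fails at once if the multimeter is shifted more than 15 mm (distance of meter from where it was at the start of the episode above 0.015 m).
It also fails if it takes over 120 s, if anything falls off the work surface, if the arm or the gripper's body presses on something with over 40 N, if the wrist force passes 120 N, or if a joint passes its speed limit or range.

ROBOT

A 6-joint arm with a two-finger parallel gripper is mounted at the origin on the work surface. World frame = base frame: x ahead of the robot, y to its left, z up, the work surface at z = 0. Lengths are in mm, angles in rad, forces in N, time in s.
With the tool pointing down it reaches from about 350 to 975 mm from the base axis. Payload 7.1 kg.
Tool frame: the origin (TCP) lies at the very end of the fingers, on their centre line; the grasp point (between the pads) lies 19 mm behind it; y points along the fingers, x is the direction in which the jaws open and shut, and the axes are right-handed (so a half turn about y gives the same grasp; the last joint's range is limited). The gripper opens to 88 mm and grips with 3 to 60 N. Pads are 20 mm wide; open, the fingers measure 115 mm over their backs; the gripper's body (75 mm by 178 mm) begins 61 mm behind the grasp point.
Start: joints at [1.168, 0.423, 1.63, -0, 1.089, -0.019], TCP at [233.997, 579.526, 222.675] pointing down, gripper open.
Joint ranges: [-3, 3], [-0.9, 2.11], [0.09, 2.58], [-1.31, 4.45], [0.11, 2.69], [-2.54, 2.54]. Speed limits (rad/s): [2.39, 2.39, 3.01, 3.14, 3.14, 3.14].

INTERFACE

Orientations are given as a rotation vector (axis times angle).
In Python, from workcell import ctrl gives the robot as it stands. The module is installed in compiled form; this text tells all that it offers.
- The arm moves only by the tool jog_arm, never from a script. Its argument "steps" is a list of rows, each an object with "turn": the turn, a rotation vector about the world's x, y, z scaled (see below), a list of three; "dp": the shift along the world's x, y, z scaled (see below), a list of three; "claw": the opening, from 0 (shut) to 1 (fully open). In form: [{"turn": [wx, wy, wz], "dp": [x, y, z], "claw": claw}, ...]. A call has 1 to 12 rows; each row is the pose to reach, as a shift and turn from the pose measured when the call began, turning the shorter way round; what a row does not reach only later rows make up. The controller multiplies each number of a shift by 80 mm and each number of a turn by pi rad. A row lasts 1/12 s, in which the tool goes at most 41.7 mm and 7.16 degrees, less where a joint would pass 70% of its speed; a pose out of reach is approached as far as the arm can. A call with a number of a shift or a turn outside -1 to 1 is refused whole. A call with a gripper value outside its range is refused whole. The fingers move at their own pace and stop on an object; the grip force is fixed at half the most. Time passes only in rows, so rows that repeat a pose let the fingers close. It gives the time, the measured TCP pose, the force and the opening at its end, in the units of the state.
- ctrl.get_obs(): the state, without advancing time (a new reading comes with each control period).
- ctrl.get_image(name): name is "side" or "top"; returns a dict with "img" (420x560x3 uint8, red, green, blue), "range_z" (420x560 float32, mm along the optical axis (not along the pixel's ray), 0 where there is no reading), "fovy" (degrees; the focal length in pixels is half the picture's height over the tangent of half this angle, whatever the lens; pixels are square), "cx", "cy" (the principal point, pixels), "camera_from_world" (4x4, takes a point from world to camera coordinates). Camera axes: x right, y down, z forward; pixel columns grow to the right and rows downward; lengths in mm; the calibration is good to about 2 mm. A picture is of the moment at which its call begins.
- ctrl.close_job(): hands the job in, once; it reports no verdict.
The state is a dict: "t": time; "qpos": joint angles; "qvel": joint speeds; "joint_torque": joint torques, N m; "ee_pos": TCP position; "orientation": TCP orientation; "ft_force": force on the tool from outside, world axes, zero at the start; "moment": the same for the moment, N m; "width": finger opening in mm.
Only numpy, scipy, OpenCV 4.12 (cv2) and the standard library are available. Lean on these libraries where they do the work, as an engineer would, in place of code of your own. Each camera call takes 0.05 s, during which the arm holds its last target.

## Working session

There is one attempt and no reset: what is moved stays moved. The work goes in short steps, Python scripts to look and compute and a tool call to move; the robot and the scene stay as the last step left them, time stands still between calls to the robot, and variables do not carry over. Pictures are saved under pics/ and viewed, and the job is handed in when it is done.

Besides the shell and the picture viewer there is one more tool, called after "Call:" by a JSON object that holds its "op" and its "data", one argument or row to a line. jog_arm: Moves the arm, as the interface text tells. Its arguments: {"type":"object","properties":{"steps":{"type":"array","items":{"type":"object","properties":{"turn":{"type":"array","items":{"type":"number"}},"dp":{"type":"array","items":{"type":"number"}},"claw":{"type":"number"}}}}},"required":["steps"]}

```bash
mkdir -p pics
python3 - <<'E'
from workcell import ctrl
import cv2,numpy as np
o=ctrl.get_obs();print(o)
for n in("top","side"):
    d=ctrl.get_image(n);cv2.imwrite(f"pics/{n}0.png",d["img"][:,:,::-1]);np.savez(f"{n}0.npz",**d)
    print(n,d["fovy"],d["cx"],d["cy"],d["camera_from_world"].round(3).tolist())
E
```

```text
{'t': 0.0, 'qpos': array([ 1.16797655e+00,  4.23791984e-01,  1.63073394e+00,  2.39479217e-05,
        1.08860334e+00, -1.90325101e-02]), 'qvel': array([-0.00202328,  0.00193554, -0.00174039,  0.00245788, -0.00053308,
       -0.00054839]), 'joint_torque': array([ 1.83376003e-03, -5.44626153e+01, -2.73664087e+01,  6.44447585e-02,
        2.27797253e-02, -3.44820296e-05]), 'ee_pos': array([233.78227557, 579.00165392, 221.9149461 ]), 'orientation': array([-1.36751075, -0.92104338,  0.92318926]), 'ft_force': array([ 0.39689301, -0.08646309, -0.20114595]), 'moment': array([-0.01857839,  0.02286153,  0.03817487]), 'width': 87.61282828425782}
top 44.38652735582335 282.94698192437437 206.17279443707866 [[-0.015, -1.0, -0.011, -50.621], [-0.988, 0.016, -0.151, 565.211], [0.151, 0.009, -0.988, 1288.767], [0.0, 0.0, 0.0, 1.0]]
side 46.609288658065104 281.22110829801755 209.82817532395046 [[0.972, -0.232, 0.021, -580.252], [-0.119, -0.573, -0.811, 72.339], [0.2, 0.786, -0.585, 1226.199], [0.0, 0.0, 0.0, 1.0]]
```

```bash
sleep 1; ls . pics
```

```text
.:
pics
side0.npz
top0.npz

pics:
side0.png
top0.png
```

View pics/top0.png

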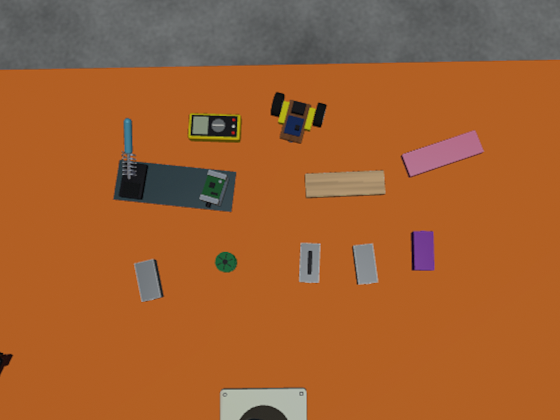

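View pics/side0.png

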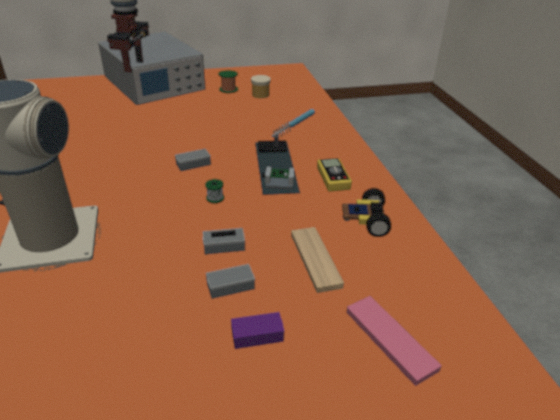

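```bash
cat > h.py <<'E'
import cv2,numpy as np
def grab(n,tag=None):
    from workcell import ctrl
    d=ctrl.get_image(n)
    if tag: cv2.imwrite(f"pics/{n}_{tag}.png",d["img"][:,:,::-1])
    return d
def ray(d,u,v,z=None,rz=None):
    f=210/np.tan(np.radians(d["fovy"])/2);M=d["camera_from_world"];R=M[:3,:3];t=M[:3,3]
    u=np.asarray(u,float);v=np.asarray(v,float)
    c=np.stack([(u-d["cx"])/f,(v-d["cy"])/f,np.ones_like(u)],-1)
    if rz is not None: return (c*np.asarray(rz)[...,None]-t)@R
    C=-R.T@t; w=c@R
    return C+w*((z-C[2])/w[...,2])[...,None]
def cloud(d):
    v,u=np.mgrid[:420,:560]
    return ray(d,u,v,rz=d["range_z"].astype(float))
def proj(d,p):
    f=210/np.tan(np.radians(d["fovy"])/2);M=d["camera_from_world"];c=M[:3,:3]@np.asarray(p,float)+M[:3,3]
    return f*c[0]/c[2]+d["cx"],f*c[1]/c[2]+d["cy"]
def top(d,box,z,tol=6,cmask=None):
    """pixels in box whose depth height is near z -> rays on plane z -> min area rect"""
    P=cloud(d);m=np.abs(P[...,2]-z)<tol;m&=d["range_z"]>0
    if cmask is not None:m&=cmask
    b=np.zeros_like(m);x0,y0,x1,y1=box;b[y0:y1,x0:x1]=1;m&=b
    k=cv2.connectedComponentsWithStats(m.astype(np.uint8));i=1+np.argmax(k[2][1:,4]);m=k[1]==i
    v,u=np.nonzero(m);q=ray(d,u,v,z=z)[:,:2].astype(np.float32)
    c,s,a=cv2.minAreaRect(q)
    if s[0]<s[1]: s=s[::-1];a+=90
    a=(a+90)%180-90
    return dict(n=len(q),mean=q.mean(0).round(1),rect=np.round(c,1),size=np.round(s,1),yaw_long=round(a,1),medz=round(float(np.median(P[m][:,2])),1))
E
python3 - <<'E'
from h import *
T=dict(np.load("top0.npz"));S=dict(np.load("side0.npz"))
items={"A(148,280)":((130,255,168,305),35),"B(366,264)":((348,238,384,288),35),"rib":((294,238,326,288),35),"spool":((208,245,242,278),50),
"step":((295,165,392,203),20),"mat":((105,155,242,215),3),"car":((265,85,330,145),35),"meter":((184,105,246,146),40)}
for k,(b,z) in items.items():
    r=top(T,b,z,1.8 if k=="mat" else 8,None if k!="mat" else T["img"][...,0]<110); print("T",k,r)
    p=proj(S,[*r["rect"],z]);print("   side px",np.round(p,0))
    w=32 if k not in("mat","step") else 50
    x,y=map(int,p)
    try:print("S",top(S,(max(x-w,0),max(y-w,0),x+w,y+w),z,1.8 if k=="mat" else 8,None if k!="mat" else S["img"][...,0]<110))
    except Exception as e:print(e)
a=cv2.resize(T["img"][220:310,120:450,::-1],(800,218),interpolation=2);b=cv2.resize(T["img"][80:220,100:500,::-1],(800,280),interpolation=2)
cv2.imwrite("pics/crop.png",np.vstack([a,b]))
E
```

```text
T A(148,280) {'n': 804, 'mean': array([380. , 290.9], dtype=float32), 'rect': array([380. , 290.3]), 'size': array([100.9,  52.8]), 'yaw_long': 13.0, 'medz': 34.4}
   side px [192. 156.]
S {'n': 365, 'mean': array([381.7, 289.2], dtype=float32), 'rect': array([383. , 287.9]), 'size': array([104.3,  70.8]), 'yaw_long': 12.2, 'medz': 37.1}
T B(366,264) {'n': 790, 'mean': array([ 413.3, -265.9], dtype=float32), 'rect': array([ 413.5, -265.6]), 'size': array([99.6, 51.7]), 'yaw_long': 5.5, 'medz': 34.8}
   side px [229. 276.]
S {'n': 871, 'mean': array([ 415.2, -267.6], dtype=float32), 'rect': array([ 415.7, -268.3]), 'size': array([102.5,  63.2]), 'yaw_long': 5.6, 'medz': 37.2}
T rib {'n': 682, 'mean': array([ 418.2, -123.5], dtype=float32), 'rect': array([ 418.7, -123.4]), 'size': array([99.9, 50.4]), 'yaw_long': -3.5, 'medz': 34.9}
   side px [222. 236.]
S {'n': 560, 'mean': array([ 420. , -128.3], dtype=float32), 'rect': array([ 421., -126.]), 'size': array([100.2,  65.9]), 'yaw_long': -4.1, 'medz': 37.0}
T spool {'n': 327, 'mean': array([423.5,  91.1], dtype=float32), 'rect': array(
[... 897 characters left out ...]
yaw_long': 82.4, 'medz': 3.9}
T car {'n': 992, 'mean': array([792.8, -92.6], dtype=float32), 'rect': array([800. , -94.9]), 'size': array([132.7, 115.3]), 'yaw_long': 19.2, 'medz': 37.3}
   side px [364. 211.]
S {'n': 646, 'mean': array([ 793.8, -102.2], dtype=float32), 'rect': array([800.6, -98.4]), 'size': array([158.1, 120.5]), 'yaw_long': 73.9, 'medz': 39.1}
T meter {'n': 1023, 'mean': array([783.3, 122.6], dtype=float32), 'rect': array([781.9, 122.1]), 'size': array([137.8,  71. ]), 'yaw_long': 87.1, 'medz': 35.7}
   side px [332. 169.]
S {'n': 571, 'mean': array([783.7, 113.1], dtype=float32), 'rect': array([783.4, 114.2]), 'size': array([142. ,  71.3]), 'yaw_long': 86.9, 'medz': 37.9}
```

View pics/crop.png

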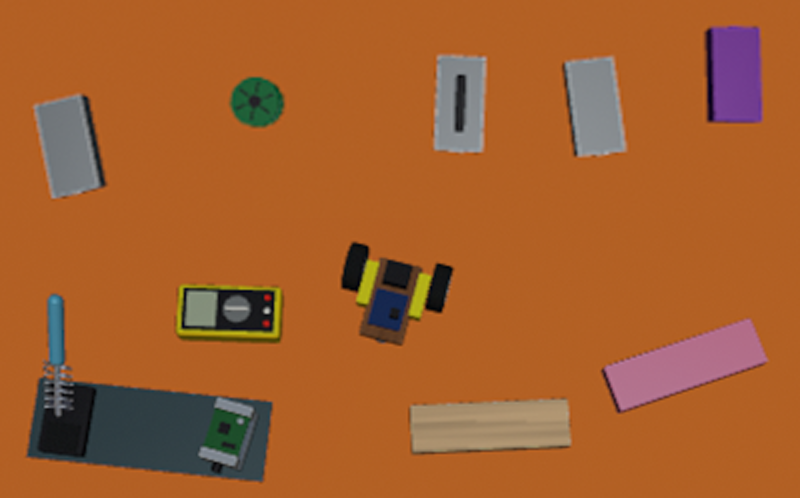

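Run:
```python
from h import *
from scipy.spatial.transform import Rotation as Ro
R=Ro.from_rotvec([-1.36751075, -0.92104338,  0.92318926]).as_matrix();print(R.round(4)); print("jaw yaw",np.degrees(np.arctan2(R[1,0],R[0,0])))
T=dict(np.load("top0.npz"))
hsv=cv2.cvtColor(T["img"],cv2.COLOR_RGB2HSV).astype(int)
P=cloud(T)
print(hsv[190,170],T["img"][190,170],T["img"][165,125])
m=(hsv[...,0]>85)&(hsv[...,0]<125)&(P[...,2]<8)&(T["range_z"]>0)
m[:150]=0;m[220:]=0;m[:,250:]=0
v,u=np.nonzero(m);print(len(v))
q=ray(T,u,v,z=3.)[:,:2].astype(np.float32);c,s,a=cv2.minAreaRect(q);print(c,s,a)
w=((m*255)[150:220,100:250]).astype(np.uint8);cv2.imwrite("pics/m.png",cv2.resize(w,(750,350),interpolation=0))
```

```text
[[ 3.744e-01 -6.000e-04 -9.272e-01]
 [ 9.272e-01 -1.400e-03  3.744e-01]
 [-1.500e-03 -1.000e+00  1.000e-04]]
jaw yaw 68.00997457376475
[97 79 68] [47 63 68] [76 76 79]
2883
(632.6327514648438, 231.3328857421875) (316.21795654296875, 106.68111419677734) 83.00443267822266
```

View pics/m.png

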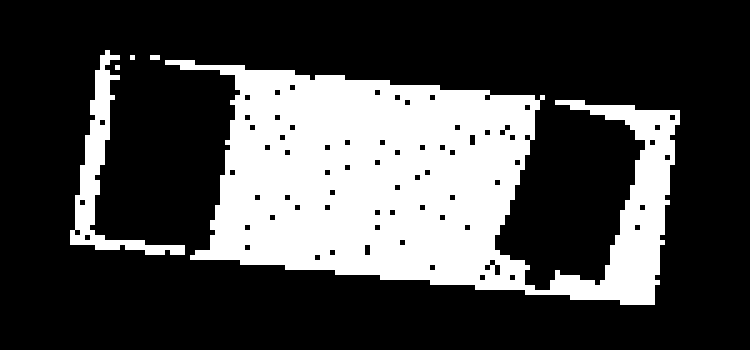

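Could be mistaken, in the top view:
- **Flat cases:** the grey ones are at (148,280) and (366,264). The purple one at (423,250) is rejected, and (310,263) is the ribbed case.
- **Step:** plywood at (345,184); the pink slab at (442,153) is rejected.
- **Spool:** green at (226,262); the spools on the far bench, seen in the side view at (229,80), are rejected.

The crop confirms these choices. First I reach for case A.

Call:
{"op": "jog_arm", "data": {
  "steps": [
    {"turn":[0,0,0.194],"dp":[0.9,-1,-0.5],"claw":1},
    {"turn":[0,0,0.194],"dp":[0.9,-1,-0.5],"claw":1},
    {"turn":[0,0,0.194],"dp":[0.9,-1,-0.5],"claw":1},
    {"turn":[0,0,0.194],"dp":[0.9,-1,-0.5],"claw":1},
    {"turn":[0,0,0.194],"dp":[0.9,-1,-0.5],"claw":1}
  ]
}}

```text
t: 0.52
ee_pos: [306.5, 496.9, 180.7]
orientation: [-1.093, -1.373, 1.38]
ft_force: [-0.1, 0.8, 0.2]
width: 87.7
```

Call:
{"op": "jog_arm", "data": {
  "steps": [
    {"turn":[0,0,0],"dp":[0.9,-1,-0.5],"claw":1},
    {"turn":[0,0,0],"dp":[0.9,-1,-0.5],"claw":1},
    {"turn":[0,0,0],"dp":[0.9,-1,-0.5],"claw":1},
    {"turn":[0,0,0],"dp":[0.9,-1,-0.5],"claw":1}
  ]
}}

```text
t: 0.85
ee_pos: [379.9, 412.1, 138.1]
orientation: [-1.096, -1.366, 1.382]
ft_force: [0.1, -0.3, 0.2]
width: 87.9
```

Call:
{"op": "jog_arm", "data": {
  "steps": [
    {"turn":[0,0,0],"dp":[0,-1,0],"claw":1},
    {"turn":[0,0,0],"dp":[0,-1,0],"claw":1},
    {"turn":[0,0,0],"dp":[0,-1,0],"claw":1}
  ]
}}

```text
t: 1.1
ee_pos: [377.6, 326.3, 136.9]
orientation: [-1.097, -1.359, 1.386]
ft_force: [-0.0, -0.8, -1.2]
width: 87.7
```

```bash
cat > st.py <<'E'
from workcell import ctrl;import numpy as np
from scipy.spatial.transform import Rotation as Ro
o=ctrl.get_obs();R=Ro.from_rotvec(o["orientation"]).as_matrix()
print("t",round(o["t"],2),"p",o["ee_pos"].round(1),"jaw",np.degrees(np.arctan2(R[1,0],R[0,0])).round(1),"y",R[:,1].round(3),"F",o["ft_force"].round(1),"w",round(o["width"],1),"j6",round(o["qpos"][5],2))
E
python3 st.py
```

```text
t 1.1 p [377.6 326.3 136.9] jaw 102.8 y [-0.008 -0.013 -1.   ] F [-0.  -0.8 -1.2] w 87.7 j6 -1.1
```

Call:
{"op": "jog_arm", "data": {
  "steps": [
    {"turn":[0.004,-0.0025,0],"dp":[0.03,-0.44,-0.9],"claw":1},
    {"turn":[0.004,-0.0025,0],"dp":[0.03,-0.44,-0.9],"claw":1},
    {"turn":[0.004,-0.0025,0],"dp":[0.03,-0.44,-0.9],"claw":1},
    {"turn":[0.004,-0.0025,0],"dp":[0.03,-0.44,-0.9],"claw":1}
  ]
}}

```text
t: 1.43
ee_pos: [378.8, 290.2, 63.8]
orientation: [-1.094, -1.366, 1.375]
ft_force: [1.4, 0.7, 0.2]
width: 88.4
```

```bash
python3 st.py; python3 st.py; python3 -c "
from h import *
grab('top','a');grab('side','a')"; python3 st.py
```

```text
t 1.43 p [378.8 290.2  63.8] jaw 102.7 y [-0.004 -0.003 -1.   ] F [1.4 0.7 0.2] w 88.4 j6 -1.16
t 1.43 p [378.8 290.2  63.8] jaw 102.7 y [-0.004 -0.003 -1.   ] F [1.4 0.7 0.2] w 88.4 j6 -1.16
t 1.53 p [381.  292.7  66. ] jaw 102.8 y [ 0.001  0.001 -1.   ] F [ 0.3 -0.1  1. ] w 87.7 j6 -1.16
```

View pics/top_a.png

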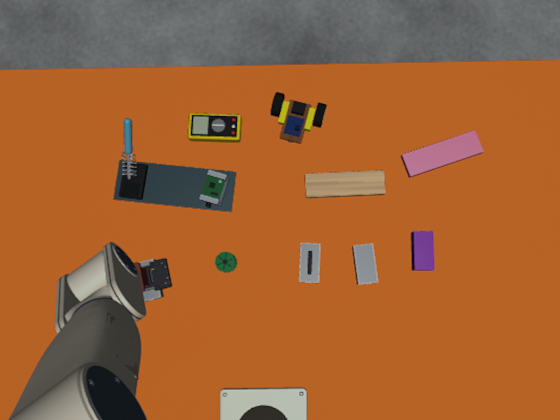

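View pics/side_a.png

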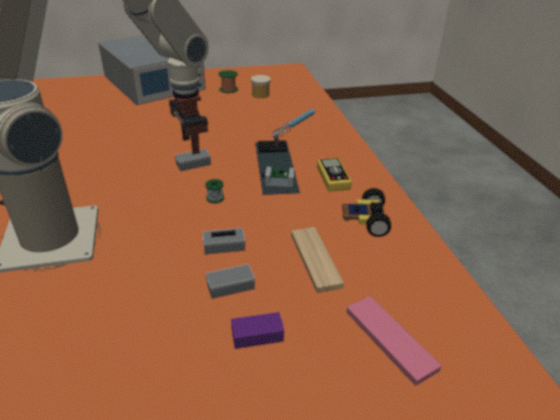

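The gripper hangs over case A: (193,155) in the side view and (155,278) in the top view. Next I lower and grip.

Call:
{"op": "jog_arm", "data": {
  "steps": [
    {"turn":[0,0,0],"dp":[0,-0.025,-0.36],"claw":1},
    {"turn":[0,0,0],"dp":[0,-0.025,-0.6],"claw":1},
    {"turn":[0,0,0],"dp":[0,-0.025,-0.72],"claw":1},
    {"turn":[0,0,0],"dp":[0,-0.025,-0.72],"claw":1},
    {"turn":[0,0,0],"dp":[0,-0.025,-0.72],"claw":0},
    {"turn":[0,0,0],"dp":[0,-0.025,-0.72],"claw":0},
    {"turn":[0,0,0],"dp":[0,-0.025,-0.72],"claw":0},
    {"turn":[0,0,0],"dp":[0,-0.025,-0.72],"claw":0},
    {"turn":[0,0,0],"dp":[0,-0.025,-0.72],"claw":0},
    {"turn":[0,0,0],"dp":[0,-0.025,-0.72],"claw":0},
    {"turn":[0,0,0],"dp":[0,-0.025,-0.72],"claw":0},
    {"turn":[0,0,0],"dp":[0,-0.025,-0.72],"claw":0}
  ]
}}

```text
t: 2.53
ee_pos: [381.3, 290.9, 8.8]
orientation: [-1.095, -1.374, 1.37]
ft_force: [-0.8, 0.2, 6.4]
width: 49.9
```

```bash
python3 st.py
```

```text
t 2.53 p [381.3 290.9   8.8] jaw 102.8 y [ 0.001  0.001 -1.   ] F [-0.8  0.2  6.4] w 49.9 j6 -1.17
```

Call:
{"op": "jog_arm", "data": {
  "steps": [
    {"turn":[0,0,0],"dp":[0,0,0.3],"claw":0},
    {"turn":[0,0,0],"dp":[0,0,0.7],"claw":0},
    {"turn":[0,0,0],"dp":[0,0,1],"claw":0},
    {"turn":[0,0,0],"dp":[0,0,1],"claw":0}
  ]
}}

```text
t: 2.87
ee_pos: [383.3, 292.3, 92.4]
orientation: [-1.097, -1.379, 1.366]
ft_force: [1.0, 0.8, -1.2]
width: 49.9
```

Call:
{"op": "jog_arm", "data": {
  "steps": [
    {"turn":[0,0,-0.03],"dp":[0.17,-0.32,0],"claw":0},
    {"turn":[0,0,-0.06],"dp":[0.34,-0.64,0],"claw":0},
    {"turn":[0,0,-0.094],"dp":[0.5,-0.96,0],"claw":0},
    {"turn":[0,0,-0.094],"dp":[0.5,-0.96,0],"claw":0}
  ]
}}

```text
t: 3.2
ee_pos: [424.2, 212.4, 91.6]
orientation: [-1.249, -1.157, 1.146]
ft_force: [-0.0, -0.3, -1.8]
width: 49.9
```

Call:
{"op": "jog_arm", "data": {
  "steps": [
    {"turn":[0,0,-0.03],"dp":[0.17,-0.32,0],"claw":0},
    {"turn":[0,0,-0.06],"dp":[0.34,-0.64,0],"claw":0},
    {"turn":[0,0,-0.094],"dp":[0.5,-0.96,0],"claw":0},
    {"turn":[0,0,-0.094],"dp":[0.5,-0.96,0],"claw":0}
  ]
}}

```text
t: 3.53
ee_pos: [465.6, 132.8, 90.7]
orientation: [-1.371, -0.929, 0.92]
ft_force: [0.3, -0.8, -2.1]
width: 50.0
```

Call:
{"op": "jog_arm", "data": {
  "steps": [
    {"turn":[0,0,-0.03],"dp":[0.17,-0.32,0],"claw":0},
    {"turn":[0,0,-0.06],"dp":[0.34,-0.64,0],"claw":0},
    {"turn":[0,0,-0.094],"dp":[0.5,-0.96,0],"claw":0},
    {"turn":[0,0,-0.094],"dp":[0.5,-0.96,0],"claw":0}
  ]
}}

```text
t: 3.87
ee_pos: [507.3, 53.7, 90.2]
orientation: [-1.464, -0.698, 0.689]
ft_force: [-0.2, 1.1, -1.7]
width: 49.7
```

Call:
{"op": "jog_arm", "data": {
  "steps": [
    {"turn":[0,0,-0.03],"dp":[0.17,-0.32,0],"claw":0},
    {"turn":[0,0,-0.06],"dp":[0.34,-0.64,0],"claw":0},
    {"turn":[0,0,-0.094],"dp":[0.5,-0.96,0],"claw":0},
    {"turn":[0,0,-0.094],"dp":[0.5,-0.96,0],"claw":0}
  ]
}}

```text
t: 4.2
ee_pos: [549.4, -25.2, 89.7]
orientation: [-1.53, -0.466, 0.457]
ft_force: [-0.0, -0.7, -0.2]
width: 50.1
```

```bash
python3 st.py
```

```text
t 4.2 p [549.4 -25.2  89.7] jaw 33.7 y [ 0.008 -0.006 -1.   ] F [-0.  -0.7 -0.2] w 50.1 j6 -0.65
```

Call:
{"op": "jog_arm", "data": {
  "steps": [
    {"turn":[0,0,-0.03],"dp":[0.16,-0.3,0],"claw":0},
    {"turn":[0,0,-0.06],"dp":[0.32,-0.6,0],"claw":0},
    {"turn":[0,0,-0.09],"dp":[0.46,-0.9,0],"claw":0},
    {"turn":[0,0,-0.09],"dp":[0.46,-0.9,0],"claw":0}
  ]
}}

```text
t: 4.53
ee_pos: [588.1, -99.0, 89.3]
orientation: [-1.568, -0.243, 0.233]
ft_force: [-0.1, 0.2, -0.9]
width: 49.5
```

Call:
{"op": "jog_arm", "data": {
  "steps": [
    {"turn":[0,0,-0.03],"dp":[0.16,-0.3,0],"claw":0},
    {"turn":[0,0,-0.06],"dp":[0.32,-0.6,0],"claw":0},
    {"turn":[0,0,-0.09],"dp":[0.46,-0.86,0],"claw":0},
    {"turn":[0,0,-0.09],"dp":[0.46,-0.86,0],"claw":0},
    {"turn":[0,0,-0.09],"dp":[0.46,-0.86,0],"claw":0},
    {"turn":[0,0,-0.09],"dp":[0.46,-0.86,0],"claw":0}
  ]
}}

```text
t: 5.03
ee_pos: [623.6, -165.9, 88.3]
orientation: [-1.581, -0.021, 0.017]
ft_force: [0.8, 0.4, -0.6]
width: 50.2
```

```bash
python3 -c "
from h import *
grab('side','b')";python3 st.py
```

```text
t 5.08 p [ 623.6 -165.8   88.5] jaw 1.4 y [ 0.003 -0.01  -1.   ] F [ 0.  -0.6 -1. ] w 50.0 j6 -0.29
```

View pics/side_b.png

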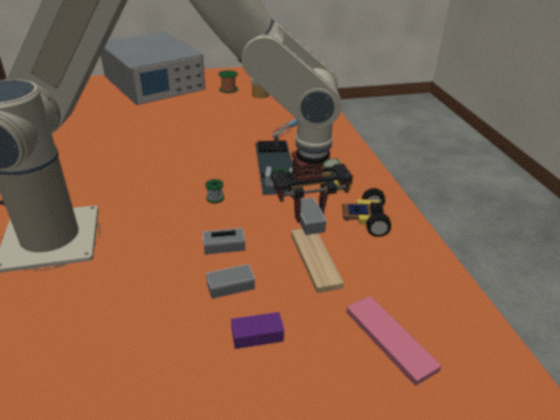

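The case hangs over the step's far half at side pixel (312,215). I lower it and release.

Call:
{"op": "jog_arm", "data": {
  "steps": [
    {"turn":[0.003,0.001,0],"dp":[0,-0.06,-0.3],"claw":0},
    {"turn":[0.003,0.001,0],"dp":[0,-0.06,-0.5],"claw":0},
    {"turn":[0.003,0.001,0],"dp":[0,-0.06,-0.65],"claw":0},
    {"turn":[0.003,0.001,0],"dp":[0,-0.06,-0.7],"claw":0},
    {"turn":[0.003,0.001,0],"dp":[0,-0.06,-0.73],"claw":0},
    {"turn":[0.003,0.001,0],"dp":[0,-0.06,-0.74],"claw":0},
    {"turn":[0.003,0.001,0],"dp":[0,-0.06,-0.74],"claw":0}
  ]
}}

```text
t: 5.67
ee_pos: [624.0, -170.5, 29.9]
orientation: [-1.572, -0.02, 0.019]
ft_force: [-0.0, 0.4, -1.0]
width: 49.9
```

```bash
python3 st.py
```

```text
t 5.67 p [ 624.  -170.5   29.9] jaw 1.4 y [ 0.001 -0.001 -1.   ] F [-0.   0.4 -1. ] w 49.9 j6 -0.31
```

Call:
{"op": "jog_arm", "data": {
  "steps": [
    {"turn":[0,0,0],"dp":[0,0,-0.017],"claw":0},
    {"turn":[0,0,0],"dp":[0,0,-0.017],"claw":0},
    {"turn":[0,0,0],"dp":[0,0,-0.017],"claw":1},
    {"turn":[0,0,0],"dp":[0,0,-0.017],"claw":1},
    {"turn":[0,0,0],"dp":[0,0,-0.017],"claw":1},
    {"turn":[0,0,0],"dp":[0,0,-0.017],"claw":1},
    {"turn":[0,0,0],"dp":[0,0,-0.017],"claw":1},
    {"turn":[0,0,0],"dp":[0,0,-0.017],"claw":1},
    {"turn":[0,0,0],"dp":[0,0,0.4],"claw":1},
    {"turn":[0,0,0],"dp":[0,0,1],"claw":1},
    {"turn":[0,0,0],"dp":[0,0,1],"claw":1},
    {"turn":[0,0,0],"dp":[0,0,1],"claw":1}
  ]
}}

```text
t: 6.67
ee_pos: [626.5, -171.2, 113.4]
orientation: [-1.574, -0.025, 0.014]
ft_force: [0.8, 0.3, -0.6]
width: 87.5
```

Call:
{"op": "jog_arm", "data": {
  "steps": [
    {"turn":[0,0,-0.06],"dp":[-0.9,-0.4,0],"claw":1},
    {"turn":[0,0,-0.1],"dp":[-0.9,-0.4,0],"claw":1},
    {"turn":[0,0,-0.16],"dp":[-0.9,-0.4,0],"claw":1},
    {"turn":[0,0,-0.16],"dp":[-0.9,-0.4,0],"claw":1}
  ]
}}

```text
t: 7.0
ee_pos: [551.5, -203.4, 111.9]
orientation: [-1.541, 0.377, -0.381]
ft_force: [0.7, -0.4, -0.2]
width: 87.8
```

Call:
{"op": "jog_arm", "data": {
  "steps": [
    {"turn":[0,0,-0.06],"dp":[-0.9,-0.4,0],"claw":1},
    {"turn":[0,0,-0.1],"dp":[-0.9,-0.4,0],"claw":1},
    {"turn":[0,0,-0.16],"dp":[-0.9,-0.4,0],"claw":1},
    {"turn":[0,0,-0.16],"dp":[-0.9,-0.4,0],"claw":1},
    {"turn":[0,0,-0.16],"dp":[-0.9,-0.4,0],"claw":1}
  ]
}}

```text
t: 7.42
ee_pos: [478.1, -235.4, 110.7]
orientation: [-1.434, 0.774, -0.773]
ft_force: [0.6, -0.9, -0.5]
width: 88.2
```

```bash
python3 - <<'E'
from h import *
d=grab('top','c');grab('side','c')
print(top(d,(290,150,395,210),55,8))
E
python3 st.py
```

```text
{'n': 767, 'mean': array([ 621.4, -172.3], dtype=float32), 'rect': array([ 621.3, -172.2]), 'size': array([100.4,  51.7]), 'yaw_long': -88.4, 'medz': 54.5}
t 7.52 p [ 479.1 -235.2  111. ] jaw -56.3 y [-0.002 -0.004 -1.   ] F [ 0.2  0.5 -0.1] w 87.8 j6 0.51
```

View pics/top_c.png

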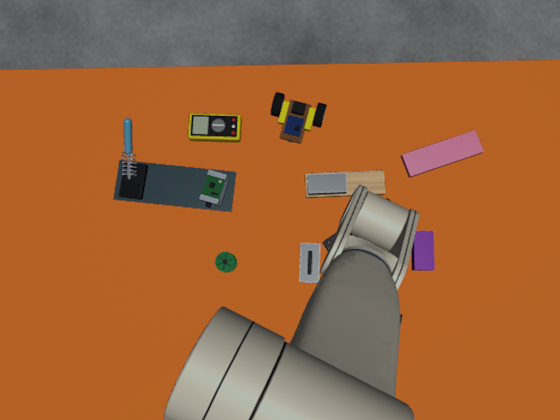

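Case A lies on the far half of the step, at top pixel (327,184). Its camera position is within 2.5 mm of the target. Next is case B.

Call:
{"op": "jog_arm", "data": {
  "steps": [
    {"turn":[0,0,-0.06],"dp":[-0.795,-0.366,0],"claw":1},
    {"turn":[0,0,-0.12],"dp":[-0.795,-0.366,-0.1],"claw":1},
    {"turn":[0,0,-0.157],"dp":[-0.795,-0.366,-0.5],"claw":1},
    {"turn":[0,0,-0.157],"dp":[-0.795,-0.366,-0.5],"claw":1},
    {"turn":[0,0,-0.157],"dp":[-0.795,-0.366,-0.5],"claw":1},
    {"turn":[0,0,-0.157],"dp":[-0.795,-0.366,-0.5],"claw":1}
  ]
}}

```text
t: 8.02
ee_pos: [415.7, -264.3, 70.6]
orientation: [-1.26, 1.137, -1.134]
ft_force: [0.5, -0.0, 0.2]
width: 88.1
```

```bash
python3 -c "
from h import *
d=grab('side','d');cv2.imwrite('pics/side_d2.png',cv2.resize(d['img'][150:340,130:380,::-1],(750,570)))";python3 st.py
```

```text
t 8.07 p [ 416.1 -264.5   71.1] jaw -84.2 y [-0.003 -0.003 -1.   ] F [-0.2  0.2  0.5] w 87.9 j6 0.89
```

View pics/side_d2.png

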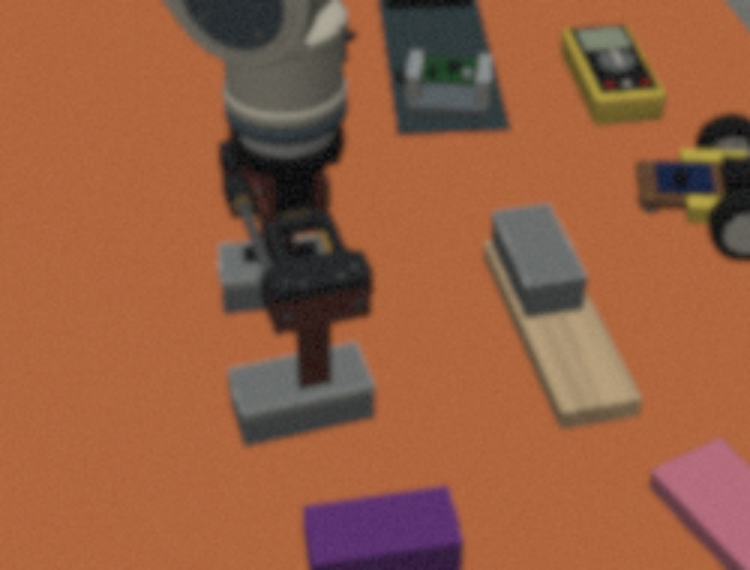

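Case A sits squarely on the step (crop 540,260), and the jaws straddle case B (crop 305,390). I descend and grip.

Call:
{"op": "jog_arm", "data": {
  "steps": [
    {"turn":[0,0,0],"dp":[0,0,-0.4],"claw":1},
    {"turn":[0,0,0],"dp":[0,0,-0.65],"claw":1},
    {"turn":[0,0,0],"dp":[0,0,-0.78],"claw":1},
    {"turn":[0,0,0],"dp":[0,0,-0.78],"claw":1},
    {"turn":[0,0,0],"dp":[0,0,-0.78],"claw":0},
    {"turn":[0,0,0],"dp":[0,0,-0.78],"claw":0},
    {"turn":[0,0,0],"dp":[0,0,-0.78],"claw":0},
    {"turn":[0,0,0],"dp":[0,0,-0.78],"claw":0},
    {"turn":[0,0,0],"dp":[0,0,-0.78],"claw":0},
    {"turn":[0,0,0],"dp":[0,0,-0.78],"claw":0},
    {"turn":[0,0,0],"dp":[0,0,-0.78],"claw":0},
    {"turn":[0,0,0],"dp":[0,0,-0.78],"claw":0}
  ]
}}

```text
t: 9.07
ee_pos: [416.4, -264.7, 9.2]
orientation: [-1.26, 1.135, -1.136]
ft_force: [-0.6, -0.4, 6.1]
width: 49.9
```

Call:
{"op": "jog_arm", "data": {
  "steps": [
    {"turn":[0,0,0],"dp":[0,0,0.3],"claw":0},
    {"turn":[0,0,0],"dp":[0,0,0.7],"claw":0},
    {"turn":[0,0,0],"dp":[0,0,1],"claw":0},
    {"turn":[0,0,0],"dp":[0,0,1],"claw":0}
  ]
}}

```text
t: 9.4
ee_pos: [418.5, -266.2, 92.9]
orientation: [-1.259, 1.13, -1.141]
ft_force: [0.6, -0.8, -1.1]
width: 49.7
```

Call:
{"op": "jog_arm", "data": {
  "steps": [
    {"turn":[0,0,0.04],"dp":[0.3,-0.06,0.2],"claw":0},
    {"turn":[0,0,0.08],"dp":[0.6,-0.06,0.2],"claw":0},
    {"turn":[0,0,0.12],"dp":[0.9,-0.06,0.2],"claw":0},
    {"turn":[0,0,0.16],"dp":[0.9,-0.06,0.2],"claw":0},
    {"turn":[0,0,0.16],"dp":[0.9,-0.06,0.2],"claw":0}
  ]
}}

```text
t: 9.82
ee_pos: [491.1, -270.6, 107.8]
orientation: [-1.439, 0.745, -0.755]
ft_force: [-0.6, 0.8, -1.2]
width: 49.9
```

Call:
{"op": "jog_arm", "data": {
  "steps": [
    {"turn":[0,0,0.04],"dp":[0.3,-0.06,0],"claw":0},
    {"turn":[0,0,0.08],"dp":[0.6,-0.06,0],"claw":0},
    {"turn":[0,0,0.12],"dp":[0.9,-0.06,0],"claw":0},
    {"turn":[0,0,0.16],"dp":[0.9,-0.06,0],"claw":0},
    {"turn":[0,0,0.16],"dp":[0.9,-0.06,0],"claw":0}
  ]
}}

```text
t: 10.23
ee_pos: [562.8, -275.0, 106.4]
orientation: [-1.54, 0.355, -0.363]
ft_force: [-0.8, 0.3, -1.9]
width: 49.6
```

```bash
python3 st.py
```

```text
t 10.23 p [ 562.8 -275.   106.4] jaw -26.2 y [ 0.005 -0.001 -1.   ] F [-0.8  0.3 -1.9] w 49.6 j6 -0.02
```

Call:
{"op": "jog_arm", "data": {
  "steps": [
    {"turn":[0,0,0.04],"dp":[0.3,0,-0.1],"claw":0},
    {"turn":[0,0,0.08],"dp":[0.6,0,-0.2],"claw":0},
    {"turn":[0,0,0.12],"dp":[0.81,0,-0.2],"claw":0},
    {"turn":[0,0,0.154],"dp":[0.81,0,-0.2],"claw":0},
    {"turn":[0,0,0.154],"dp":[0.81,0,-0.2],"claw":0},
    {"turn":[0,0,0.154],"dp":[0.81,0,-0.2],"claw":0},
    {"turn":[0,0,0.154],"dp":[0.81,0,-0.2],"claw":0}
  ]
}}

```text
t: 10.82
ee_pos: [626.0, -274.9, 89.8]
orientation: [-1.568, -0.018, 0.013]
ft_force: [-0.4, -0.3, -0.9]
width: 49.5
```

```bash
python3 st.py
```

```text
t 10.82 p [ 626.  -274.9   89.8] jaw 1.1 y [ 0.003  0.002 -1.   ] F [-0.4 -0.3 -0.9] w 49.5 j6 -0.46
```

Call:
{"op": "jog_arm", "data": {
  "steps": [
    {"turn":[-0.0005,0.001,0.002],"dp":[0.025,0,-0.3],"claw":0},
    {"turn":[-0.0005,0.001,0.002],"dp":[0.025,0,-0.5],"claw":0},
    {"turn":[-0.0005,0.001,0.002],"dp":[0.025,0,-0.65],"claw":0},
    {"turn":[-0.0005,0.001,0.002],"dp":[0.025,0,-0.72],"claw":0},
    {"turn":[-0.0005,0.001,0.002],"dp":[0.025,0,-0.75],"claw":0},
    {"turn":[-0.0005,0.001,0.002],"dp":[0.025,0,-0.765],"claw":0},
    {"turn":[-0.0005,0.001,0.002],"dp":[0.025,0,-0.765],"claw":0}
  ]
}}

```text
t: 11.4
ee_pos: [628.1, -275.1, 29.4]
orientation: [-1.57, -0.019, 0.019]
ft_force: [0.2, -0.1, -1.2]
width: 49.6
```

```bash
python3 st.py
```

```text
t 11.4 p [ 628.1 -275.1   29.4] jaw 1.4 y [ 0.     0.001 -1.   ] F [ 0.2 -0.1 -1.2] w 49.6 j6 -0.46
```

Call:
{"op": "jog_arm", "data": {
  "steps": [
    {"turn":[0,0,0],"dp":[0,0,-0.012],"claw":0},
    {"turn":[0,0,0],"dp":[0,0,-0.012],"claw":0},
    {"turn":[0,0,0],"dp":[0,0,-0.012],"claw":1},
    {"turn":[0,0,0],"dp":[0,0,-0.012],"claw":1},
    {"turn":[0,0,0],"dp":[0,0,-0.012],"claw":1},
    {"turn":[0,0,0],"dp":[0,0,-0.012],"claw":1},
    {"turn":[0,0,0],"dp":[0,0,-0.012],"claw":1},
    {"turn":[0,0,0],"dp":[0,0,-0.012],"claw":1},
    {"turn":[0,0,0],"dp":[0,0,0.4],"claw":1},
    {"turn":[0,0,0],"dp":[0,0,1],"claw":1},
    {"turn":[0,0,0],"dp":[0,0,1],"claw":1},
    {"turn":[0,0,0],"dp":[0,0,1],"claw":1}
  ]
}}

```text
t: 12.4
ee_pos: [630.5, -276.2, 113.2]
orientation: [-1.573, -0.024, 0.014]
ft_force: [0.2, -0.0, 0.2]
width: 88.2
```

Call:
{"op": "jog_arm", "data": {
  "steps": [
    {"turn":[0,0,-0.04],"dp":[-0.3,0.2,0.1],"claw":1},
    {"turn":[0,0,-0.08],"dp":[-0.6,0.45,0.1],"claw":1},
    {"turn":[0,0,-0.12],"dp":[-0.86,0.64,0.1],"claw":1},
    {"turn":[0,0,-0.176],"dp":[-0.86,0.64,0.1],"claw":1},
    {"turn":[0,0,-0.176],"dp":[-0.86,0.64,0.1],"claw":1}
  ]
}}

```text
t: 12.82
ee_pos: [559.3, -223.6, 119.7]
orientation: [-1.533, 0.418, -0.421]
ft_force: [0.2, -0.4, -0.4]
width: 87.9
```

Call:
{"op": "jog_arm", "data": {
  "steps": [
    {"turn":[0,0,-0.04],"dp":[-0.3,0.2,0],"claw":1},
    {"turn":[0,0,-0.08],"dp":[-0.6,0.45,0],"claw":1},
    {"turn":[0,0,-0.12],"dp":[-0.86,0.64,0],"claw":1},
    {"turn":[0,0,-0.176],"dp":[-0.86,0.64,0],"claw":1},
    {"turn":[0,0,-0.176],"dp":[-0.86,0.64,0],"claw":1}
  ]
}}

```text
t: 13.23
ee_pos: [488.1, -171.0, 118.3]
orientation: [-1.403, 0.853, -0.849]
ft_force: [-0.4, -0.0, 0.3]
width: 87.8
```

```bash
python3 - <<'E'
from h import *
d=grab('top','e')
import cv2
for b in ((290,150,344,210),(348,150,395,210)):print(top(d,b,55,8))
print(top(d,(290,150,395,210),55,8))
E
python3 st.py
```

```text
{'n': 527, 'mean': array([ 626.9, -169.1], dtype=float32), 'rect': array([ 621.9, -169.5]), 'size': array([94.8, 50.5]), 'yaw_long': -88.1, 'medz': 54.5}
{'n': 754, 'mean': array([ 624.8, -276.5], dtype=float32), 'rect': array([ 624.5, -277. ]), 'size': array([98.4, 52.5]), 'yaw_long': 89.0, 'medz': 54.4}
{'n': 764, 'mean': array([ 624.9, -275.8], dtype=float32), 'rect': array([ 624.9, -275.8]), 'size': array([101.2,  52. ]), 'yaw_long': -88.5, 'medz': 54.4}
t 13.28 p [ 489.  -171.5  118.5] jaw -62.7 y [-0.004 -0.003 -1.   ] F [ 1.1 -1.2  0.3] w 87.7 j6 0.74
```

View pics/top_e.png

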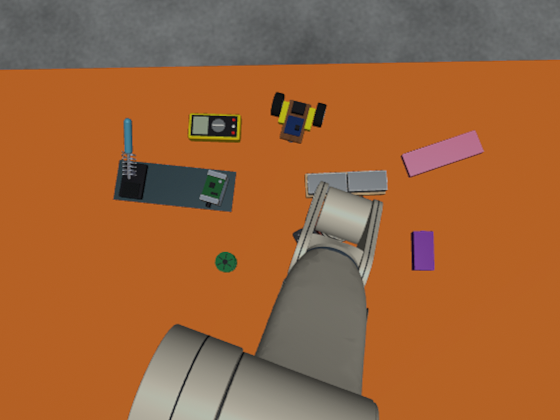

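Both flat cases are on the step, at top pixels (327,183) and (367,182), with centres 103.8 mm apart. Next is the ribbed case.

Call:
{"op": "jog_arm", "data": {
  "steps": [
    {"turn":[0,0,-0.04],"dp":[-0.3,0.2,0],"claw":1},
    {"turn":[0,0,-0.08],"dp":[-0.6,0.45,-0.1],"claw":1},
    {"turn":[0,0,-0.12],"dp":[-0.85,0.61,-0.3],"claw":1},
    {"turn":[0,0,-0.171],"dp":[-0.85,0.61,-0.5],"claw":1},
    {"turn":[0,0,-0.171],"dp":[-0.85,0.61,-0.5],"claw":1},
    {"turn":[0,0,-0.171],"dp":[-0.85,0.61,-0.5],"claw":1},
    {"turn":[0,0,-0.171],"dp":[-0.85,0.61,-0.5],"claw":1}
  ]
}}

```text
t: 13.87
ee_pos: [420.8, -122.7, 77.8]
orientation: [-1.186, 1.255, -1.249]
ft_force: [-0.3, 0.0, 0.1]
width: 88.0
```

```bash
python3 st.py; python3 -c "
from h import *
d=grab('side','f');cv2.imwrite('pics/side_f2.png',cv2.resize(d['img'][150:340,130:380,::-1],(750,570)))"
```

```text
t 13.87 p [ 420.8 -122.7   77.8] jaw -93.3 y [-0.006 -0.    -1.   ] F [-0.3  0.   0.1] w 88.0 j6 1.32
```

View pics/side_f2.png

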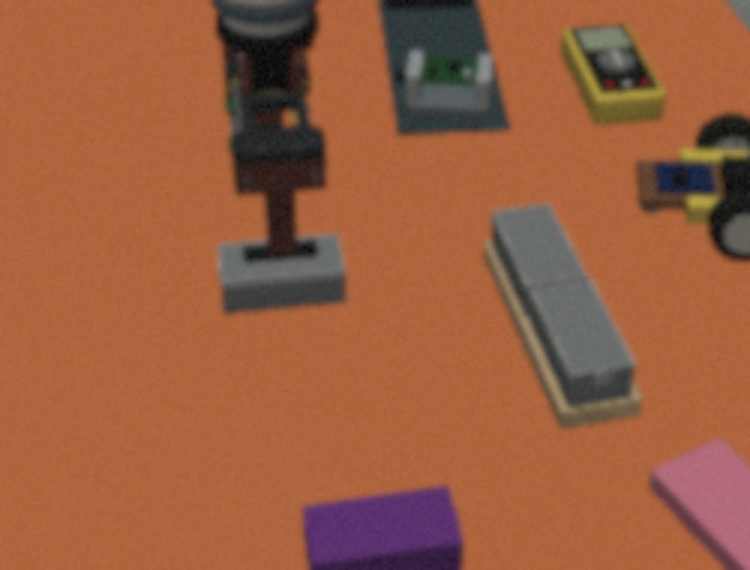

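Both flat cases lie in line with a small gap (crop 555,285), and the jaws straddle the ribbed case (crop 280,260).

Call:
{"op": "jog_arm", "data": {
  "steps": [
    {"turn":[0,0.002,0],"dp":[0,0,-0.4],"claw":1},
    {"turn":[0,0.002,0],"dp":[0,0,-0.7],"claw":1},
    {"turn":[0,0.002,0],"dp":[0,0,-0.86],"claw":1},
    {"turn":[0,0.002,0],"dp":[0,0,-0.86],"claw":1},
    {"turn":[0,0.002,0],"dp":[0,0,-0.86],"claw":0},
    {"turn":[0,0.002,0],"dp":[0,0,-0.86],"claw":0},
    {"turn":[0,0.002,0],"dp":[0,0,-0.86],"claw":0},
    {"turn":[0,0.002,0],"dp":[0,0,-0.86],"claw":0},
    {"turn":[0,0.002,0],"dp":[0,0,-0.86],"claw":0},
    {"turn":[0,0.002,0],"dp":[0,0,-0.86],"claw":0},
    {"turn":[0,0.002,0],"dp":[0,0,-0.86],"claw":0},
    {"turn":[0,0.002,0],"dp":[0,0,-0.86],"claw":0}
  ]
}}

```text
t: 14.92
ee_pos: [421.5, -123.0, 9.9]
orientation: [-1.19, 1.259, -1.248]
ft_force: [-0.7, -0.2, 7.3]
width: 50.0
```

```bash
python3 st.py
```

```text
t 14.92 p [ 421.5 -123.     9.9] jaw -93.3 y [-0.01  -0.001 -1.   ] F [-0.7 -0.2  7.3] w 50.0 j6 1.33
```

Call:
{"op": "jog_arm", "data": {
  "steps": [
    {"turn":[0,0,0],"dp":[0,0,0.3],"claw":0},
    {"turn":[0,0,0],"dp":[0,0,0.7],"claw":0},
    {"turn":[0,0,0],"dp":[0,0,1],"claw":0},
    {"turn":[0,0,0],"dp":[0,0,1],"claw":0}
  ]
}}

```text
t: 15.25
ee_pos: [423.9, -123.7, 93.4]
orientation: [-1.186, 1.253, -1.252]
ft_force: [1.3, -0.4, -1.8]
width: 49.8
```

Call:
{"op": "jog_arm", "data": {
  "steps": [
    {"turn":[0,0,0.04],"dp":[0.3,-0.15,0.3],"claw":0},
    {"turn":[0,0,0.08],"dp":[0.6,-0.3,0.5],"claw":0},
    {"turn":[0,0,0.12],"dp":[0.85,-0.42,0.5],"claw":0},
    {"turn":[0,0,0.176],"dp":[0.85,-0.42,0.5],"claw":0},
    {"turn":[0,0,0.176],"dp":[0.85,-0.42,0.5],"claw":0}
  ]
}}

```text
t: 15.67
ee_pos: [492.8, -157.8, 132.8]
orientation: [-1.41, 0.832, -0.834]
ft_force: [-0.0, 0.6, -1.3]
width: 49.9
```

Call:
{"op": "jog_arm", "data": {
  "steps": [
    {"turn":[0,0,0.04],"dp":[0.3,-0.15,0],"claw":0},
    {"turn":[0,0,0.08],"dp":[0.6,-0.3,0],"claw":0},
    {"turn":[0,0,0.12],"dp":[0.85,-0.42,0],"claw":0},
    {"turn":[0,0,0.176],"dp":[0.85,-0.42,0],"claw":0},
    {"turn":[0,0,0.176],"dp":[0.85,-0.42,0],"claw":0}
  ]
}}

```text
t: 16.08
ee_pos: [561.4, -191.8, 131.3]
orientation: [-1.538, 0.399, -0.402]
ft_force: [-0.0, 0.4, -0.7]
width: 49.8
```

```bash
python3 st.py
```

```text
t 16.08 p [ 561.4 -191.8  131.3] jaw -29.2 y [ 0.001 -0.004 -1.   ] F [-0.   0.4 -0.7] w 49.8 j6 0.17
```

Call:
{"op": "jog_arm", "data": {
  "steps": [
    {"turn":[0,0,0.04],"dp":[0.3,-0.15,0],"claw":0},
    {"turn":[0,0,0.08],"dp":[0.6,-0.3,-0.1],"claw":0},
    {"turn":[0,0,0.12],"dp":[0.81,-0.39,-0.2],"claw":0},
    {"turn":[0,0,0.171],"dp":[0.81,-0.39,-0.3],"claw":0},
    {"turn":[0,0,0.171],"dp":[0.81,-0.39,-0.3],"claw":0},
    {"turn":[0,0,0.171],"dp":[0.81,-0.39,-0.3],"claw":0},
    {"turn":[0,0,0.171],"dp":[0.81,-0.39,-0.3],"claw":0}
  ]
}}

```text
t: 16.67
ee_pos: [625.6, -222.8, 105.9]
orientation: [-1.574, -0.021, 0.019]
ft_force: [-0.0, 0.5, -1.0]
width: 50.0
```

```bash
python3 st.py; python3 -c "
from h import *
d=grab('side','g');cv2.imwrite('pics/side_g2.png',cv2.resize(d['img'][100:290,200:450,::-1],(750,570)))"; python3 st.py
```

```text
t 16.67 p [ 625.6 -222.8  105.9] jaw 1.4 y [ 0.001 -0.003 -1.   ] F [-0.   0.5 -1. ] w 50.0 j6 -0.38
t 16.72 p [ 625.8 -222.8  106.5] jaw 1.4 y [ 0.002 -0.003 -1.   ] F [ 0.3  0.3 -0.9] w 49.6 j6 -0.38
```

View pics/side_g2.png

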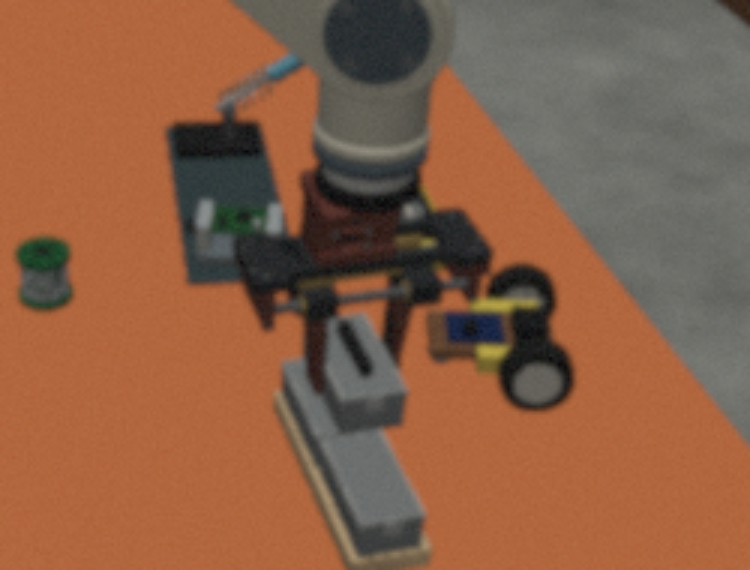

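The ribbed case hangs level over the joint (crop 365,370). I lower it.

Call:
{"op": "jog_arm", "data": {
  "steps": [
    {"turn":[0.001,0,0],"dp":[0,0,-0.2],"claw":0},
    {"turn":[0.001,0,0],"dp":[0,0,-0.35],"claw":0},
    {"turn":[0.001,0,0],"dp":[0,0,-0.45],"claw":0},
    {"turn":[0.001,0,0],"dp":[0,0,-0.49],"claw":0},
    {"turn":[0.001,0,0],"dp":[0,0,-0.51],"claw":0},
    {"turn":[0.001,0,0],"dp":[0,0,-0.51],"claw":0},
    {"turn":[0.001,0,0],"dp":[0,0,-0.51],"claw":0}
  ]
}}

```text
t: 17.3
ee_pos: [626.1, -222.9, 66.0]
orientation: [-1.571, -0.022, 0.018]
ft_force: [-0.1, -0.8, 0.5]
width: 49.9
```

```bash
python3 st.py
```

```text
t 17.3 p [ 626.1 -222.9   66. ] jaw 1.4 y [ 0.003 -0.    -1.   ] F [-0.1 -0.8  0.5] w 49.9 j6 -0.39
```

Call:
{"op": "jog_arm", "data": {
  "steps": [
    {"turn":[0,0,0],"dp":[0,0,-0.012],"claw":0},
    {"turn":[0,0,0],"dp":[0,0,-0.012],"claw":0},
    {"turn":[0,0,0],"dp":[0,0,-0.012],"claw":1},
    {"turn":[0,0,0],"dp":[0,0,-0.012],"claw":1},
    {"turn":[0,0,0],"dp":[0,0,-0.012],"claw":1},
    {"turn":[0,0,0],"dp":[0,0,-0.012],"claw":1},
    {"turn":[0,0,0],"dp":[0,0,-0.012],"claw":1},
    {"turn":[0,0,0],"dp":[0,0,-0.012],"claw":1},
    {"turn":[0,0,0],"dp":[0,0,0.4],"claw":1},
    {"turn":[0,0,0],"dp":[0,0,1],"claw":1},
    {"turn":[0,0,0],"dp":[0,0,1],"claw":1},
    {"turn":[0,0,0],"dp":[0,0,1],"claw":1}
  ]
}}

```text
t: 18.3
ee_pos: [628.4, -223.8, 149.7]
orientation: [-1.573, -0.027, 0.013]
ft_force: [0.8, 0.1, -0.0]
width: 87.7
```

Call:
{"op": "jog_arm", "data": {
  "steps": [
    {"turn":[0,0,-0.04],"dp":[-0.6,0.95,0],"claw":1},
    {"turn":[0,0,-0.047],"dp":[-0.6,0.95,0],"claw":1},
    {"turn":[0,0,-0.047],"dp":[-0.6,0.95,0],"claw":1}
  ]
}}

```text
t: 18.55
ee_pos: [575.1, -143.4, 147.5]
orientation: [-1.57, 0.095, -0.097]
ft_force: [-1.0, -1.0, -0.2]
width: 87.9
```

Call:
{"op": "jog_arm", "data": {
  "steps": [
    {"turn":[0,0,0],"dp":[-0.6,0.95,0],"claw":1},
    {"turn":[0,0,0],"dp":[-0.6,0.95,0],"claw":1},
    {"turn":[0,0,0],"dp":[-0.6,0.95,0],"claw":1}
  ]
}}

```text
t: 18.8
ee_pos: [522.5, -64.2, 145.6]
orientation: [-1.569, 0.098, -0.091]
ft_force: [-0.6, -0.1, -1.0]
width: 88.0
```

Call:
{"op": "jog_arm", "data": {
  "steps": [
    {"turn":[0,0,0],"dp":[-0.6,0.95,0],"claw":1},
    {"turn":[0,0,0],"dp":[-0.6,0.95,0],"claw":1},
    {"turn":[0,0,0],"dp":[-0.6,0.95,0],"claw":1}
  ]
}}

```text
t: 19.05
ee_pos: [470.3, 14.3, 144.1]
orientation: [-1.568, 0.101, -0.085]
ft_force: [0.5, 0.4, 0.5]
width: 87.9
```

```bash
python3 - <<'E'
from h import *
d=grab('top','h');s=grab('side','h')
print(top(d,(290,150,395,210),90,8)); 
cv2.imwrite('pics/h2.png',np.hstack([cv2.resize(d['img'][100:290,100:400,::-1],(400,253)),cv2.resize(s['img'][130:320,190:475,::-1],(400,253))]))
E
python3 st.py
```

```text
{'n': 708, 'mean': array([ 622.9, -223.5], dtype=float32), 'rect': array([ 623.5, -224.1]), 'size': array([100.6,  51.2]), 'yaw_long': 89.0, 'medz': 89.7}
t 19.15 p [473.   13.  144.8] jaw -6.7 y [-0.007  0.    -1.   ] F [0.1 0.2 0.7] w 87.4 j6 0.12
```

View pics/h2.png

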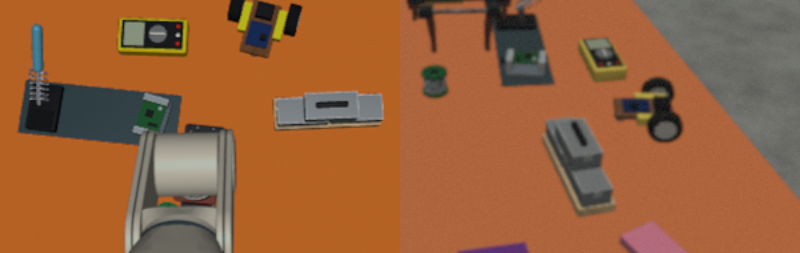

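The stack looks right: ribbed case at camera (622.9,-223.5), 0.6 mm off the joint, with its top at 90 mm. Next is the spool.

Call:
{"op": "jog_arm", "data": {
  "steps": [
    {"turn":[0,-0.002,0],"dp":[-0.58,0.98,0],"claw":1},
    {"turn":[0,-0.002,0],"dp":[-0.58,0.98,0],"claw":1},
    {"turn":[0,-0.002,0],"dp":[-0.58,0.98,-0.5],"claw":1},
    {"turn":[0,-0.002,0],"dp":[-0.58,0.98,-0.7],"claw":1},
    {"turn":[0,-0.002,0],"dp":[-0.58,0.98,-0.7],"claw":1},
    {"turn":[0,-0.002,0],"dp":[-0.58,0.98,-0.7],"claw":1}
  ]
}}

```text
t: 19.65
ee_pos: [427.3, 90.7, 88.2]
orientation: [-1.569, 0.094, -0.091]
ft_force: [-0.2, -0.4, 0.7]
width: 87.7
```

```bash
python3 st.py; python3 -c "
from h import *
d=grab('side','i');cv2.imwrite('pics/side_i2.png',cv2.resize(d['img'][100:230,140:340,::-1],(800,520)))"; python3 st.py
```

```text
t 19.65 p [427.3  90.7  88.2] jaw -6.7 y [-0.002 -0.    -1.   ] F [-0.2 -0.4  0.7] w 87.7 j6 0.3
t 19.7 p [428.   90.7  89. ] jaw -6.8 y [-0.  0. -1.] F [ 0.5 -0.9  1.3] w 87.8 j6 0.3
```

View pics/side_i2.png

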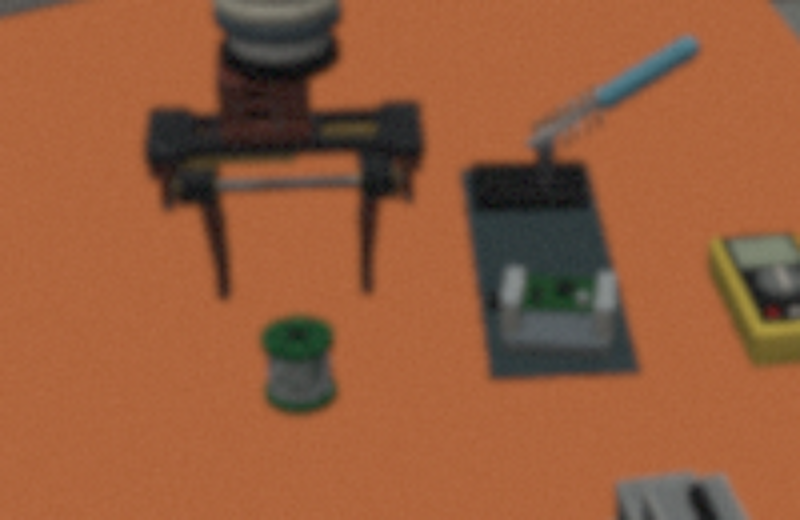

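The jaws straddle the spool (crop 298,360). I descend.

Call:
{"op": "jog_arm", "data": {
  "steps": [
    {"turn":[0,0,0],"dp":[-0.02,0.012,-0.3],"claw":1},
    {"turn":[0,0,0],"dp":[-0.02,0.012,-0.6],"claw":1},
    {"turn":[0,0,0],"dp":[-0.02,0.012,-0.9],"claw":1},
    {"turn":[0,0,0],"dp":[-0.02,0.012,-1],"claw":1},
    {"turn":[0,0,0],"dp":[-0.02,0.012,-1],"claw":1},
    {"turn":[0,0,0],"dp":[-0.02,0.012,-1],"claw":1}
  ]
}}

```text
t: 20.2
ee_pos: [427.4, 91.4, 9.6]
orientation: [-1.568, 0.093, -0.094]
ft_force: [-0.5, -0.6, -0.6]
width: 87.7
```

```bash
python3 st.py
```

```text
t 20.2 p [427.4  91.4   9.6] jaw -6.8 y [ 0.001  0.    -1.   ] F [-0.5 -0.6 -0.6] w 87.7 j6 0.3
```

Call:
{"op": "jog_arm", "data": {
  "steps": [
    {"turn":[0,0,0],"dp":[-0.012,0.005,-0.05],"claw":1},
    {"turn":[0,0,0],"dp":[-0.012,0.005,-0.05],"claw":0},
    {"turn":[0,0,0],"dp":[-0.012,0.005,-0.05],"claw":0},
    {"turn":[0,0,0],"dp":[-0.012,0.005,-0.05],"claw":0},
    {"turn":[0,0,0],"dp":[-0.012,0.005,-0.05],"claw":0},
    {"turn":[0,0,0],"dp":[-0.012,0.005,-0.05],"claw":0},
    {"turn":[0,0,0],"dp":[-0.012,0.005,-0.05],"claw":0},
    {"turn":[0,0,0],"dp":[-0.012,0.005,-0.05],"claw":0},
    {"turn":[0,0,0],"dp":[-0.012,0.005,-0.05],"claw":0}
  ]
}}

```text
t: 20.95
ee_pos: [426.3, 91.8, 5.7]
orientation: [-1.568, 0.093, -0.093]
ft_force: [-0.4, 0.5, 5.0]
width: 50.8
```

```bash
python3 st.py
```

```text
t 20.95 p [426.3  91.8   5.7] jaw -6.8 y [ 0.  0. -1.] F [-0.4  0.5  5. ] w 50.8 j6 0.3
```

Call:
{"op": "jog_arm", "data": {
  "steps": [
    {"turn":[0,0,0],"dp":[0,0,0.15],"claw":0},
    {"turn":[0,0,0],"dp":[0,0,0.4],"claw":0},
    {"turn":[0,0,0],"dp":[0,0,0.7],"claw":0},
    {"turn":[0,0,0],"dp":[0,0,1],"claw":0},
    {"turn":[0,0,0],"dp":[0,0,1],"claw":0}
  ]
}}

```text
t: 21.37
ee_pos: [428.3, 92.2, 88.6]
orientation: [-1.567, 0.089, -0.097]
ft_force: [0.8, 0.3, -2.0]
width: 50.8
```

```bash
python3 st.py; python3 -c "
from h import *
d=grab('side','j');cv2.imwrite('pics/side_j2.png',cv2.resize(d['img'][100:230,140:340,::-1],(800,520)))"; python3 st.py
```

```text
t 21.37 p [428.3  92.2  88.6] jaw -6.8 y [ 0.006  0.001 -1.   ] F [ 0.8  0.3 -2. ] w 50.8 j6 0.3
t 21.42 p [427.6  92.   87. ] jaw -6.8 y [ 0.004  0.001 -1.   ] F [-0.5  0.  -3.6] w 50.6 j6 0.3
```

View pics/side_j2.png

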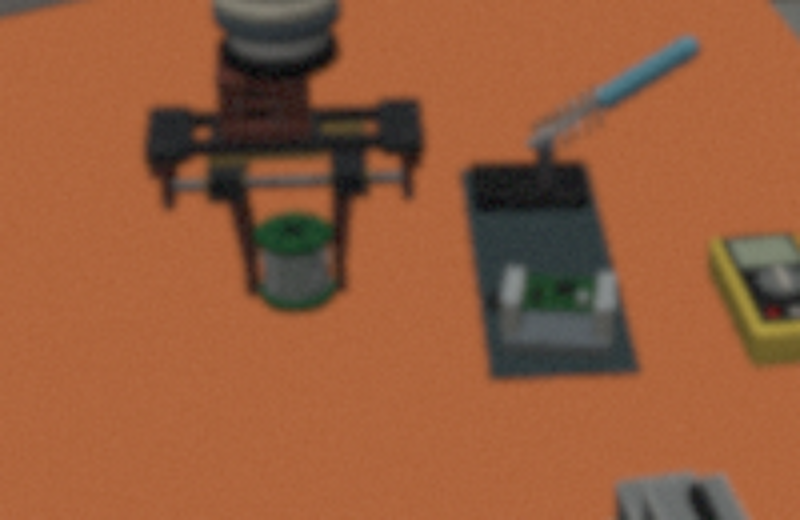

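The spool is held upright (crop 295,260). I carry it to the mat centre.

Call:
{"op": "jog_arm", "data": {
  "steps": [
    {"turn":[0,0,0],"dp":[0.2,0.15,0.3],"claw":0},
    {"turn":[0,0,0],"dp":[0.5,0.35,0.3],"claw":0},
    {"turn":[0,0,0],"dp":[0.86,0.59,0.3],"claw":0},
    {"turn":[0,0,0],"dp":[0.86,0.59,0.3],"claw":0}
  ]
}}

```text
t: 21.75
ee_pos: [502.2, 142.0, 110.9]
orientation: [-1.565, 0.084, -0.101]
ft_force: [0.7, 0.1, -2.5]
width: 50.8
```

Call:
{"op": "jog_arm", "data": {
  "steps": [
    {"turn":[0,0,0],"dp":[0.3,0.2,0],"claw":0},
    {"turn":[0,0,0],"dp":[0.6,0.4,0],"claw":0},
    {"turn":[0,0,0],"dp":[0.86,0.59,0],"claw":0},
    {"turn":[0,0,0],"dp":[0.86,0.59,0],"claw":0}
  ]
}}

```text
t: 22.08
ee_pos: [574.5, 191.6, 109.2]
orientation: [-1.564, 0.082, -0.102]
ft_force: [1.1, 0.1, -3.2]
width: 50.7
```

```bash
python3 st.py
```

```text
t 22.08 p [574.5 191.6 109.2] jaw -6.7 y [ 0.013  0.004 -1.   ] F [ 1.1  0.1 -3.2] w 50.7 j6 0.42
```

Call:
{"op": "jog_arm", "data": {
  "steps": [
    {"turn":[-0.001,0.004,0],"dp":[0.3,0.2,0],"claw":0},
    {"turn":[-0.001,0.004,0],"dp":[0.55,0.38,0],"claw":0},
    {"turn":[-0.001,0.004,0],"dp":[0.74,0.5,0],"claw":0},
    {"turn":[-0.001,0.004,0],"dp":[0.74,0.5,-0.3],"claw":0},
    {"turn":[-0.001,0.004,0],"dp":[0.74,0.5,-0.6],"claw":0},
    {"turn":[-0.001,0.004,0],"dp":[0.74,0.5,-0.7],"claw":0},
    {"turn":[-0.001,0.004,0],"dp":[0.74,0.5,-0.7],"claw":0},
    {"turn":[-0.001,0.004,0],"dp":[0.74,0.5,-0.7],"claw":0}
  ]
}}

```text
t: 22.75
ee_pos: [632.6, 231.0, 51.8]
orientation: [-1.569, 0.094, -0.091]
ft_force: [0.7, -0.0, -2.5]
width: 50.3
```

```bash
python3 -c "
from h import *
d=grab('side','k');cv2.imwrite('pics/side_k2.png',cv2.resize(d['img'][80:210,200:400,::-1],(800,520)))"; python3 st.py
```

```text
t 22.8 p [633.6 231.4  53.2] jaw -6.7 y [ 0.001  0.001 -1.   ] F [-0.2 -0.8 -3.9] w 50.8 j6 0.45
```

View pics/side_k2.png

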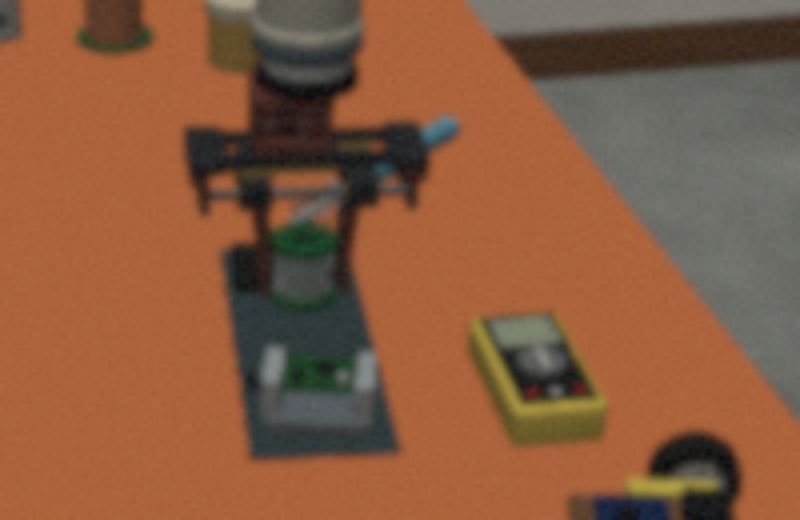

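The spool hangs over the mat between the stand and the vise (crop 303,265). I lower it.

Call:
{"op": "jog_arm", "data": {
  "steps": [
    {"turn":[0,0,0],"dp":[0.01,0.01,-0.2],"claw":0},
    {"turn":[0,0,0],"dp":[0.01,0.01,-0.37],"claw":0},
    {"turn":[0,0,0],"dp":[0.01,0.01,-0.48],"claw":0},
    {"turn":[0,0,0],"dp":[0.01,0.01,-0.53],"claw":0},
    {"turn":[0,0,0],"dp":[0.01,0.01,-0.545],"claw":0},
    {"turn":[0,0,0],"dp":[0.01,0.01,-0.55],"claw":0},
    {"turn":[0,0,0],"dp":[0.01,0.01,-0.55],"claw":0}
  ]
}}

```text
t: 23.38
ee_pos: [634.6, 232.2, 9.0]
orientation: [-1.568, 0.091, -0.093]
ft_force: [-0.7, -0.4, -3.4]
width: 50.9
```

```bash
python3 st.py
```

```text
t 23.38 p [634.6 232.2   9. ] jaw -6.7 y [ 0.001  0.001 -1.   ] F [-0.7 -0.4 -3.4] w 50.9 j6 0.45
```

Force of -3.4 N, so it still hangs a little above the mat. I lower about 0.7 mm more, then release and retreat.

Call:
{"op": "jog_arm", "data": {
  "steps": [
    {"turn":[0,0,0],"dp":[0,0,-0.01],"claw":0},
    {"turn":[0,0,0],"dp":[0,0,-0.01],"claw":0},
    {"turn":[0,0,0],"dp":[0,0,-0.01],"claw":0}
  ]
}}

```text
t: 23.63
ee_pos: [635.0, 232.4, 8.8]
orientation: [-1.567, 0.091, -0.093]
ft_force: [-0.5, -0.5, -0.0]
width: 51.0
```

Call:
{"op": "jog_arm", "data": {
  "steps": [
    {"turn":[0,0,0],"dp":[0,0,0],"claw":1},
    {"turn":[0,0,0],"dp":[0,0,0],"claw":1},
    {"turn":[0,0,0],"dp":[0,0,0],"claw":1},
    {"turn":[0,0,0],"dp":[0,0,0],"claw":1},
    {"turn":[0,0,0],"dp":[0,0,0],"claw":1},
    {"turn":[0,0,0],"dp":[0,0,0],"claw":1},
    {"turn":[0,0,0],"dp":[0,0,0.3],"claw":1},
    {"turn":[0,0,0],"dp":[0,0,0.7],"claw":1},
    {"turn":[0,0,0],"dp":[0,0,1],"claw":1},
    {"turn":[0,0,0],"dp":[0,0,1],"claw":1}
  ]
}}

```text
t: 24.47
ee_pos: [638.2, 233.5, 94.1]
orientation: [-1.564, 0.085, -0.099]
ft_force: [1.0, 0.3, 0.0]
width: 88.1
```

Call:
{"op": "jog_arm", "data": {
  "steps": [
    {"turn":[0,0,0],"dp":[-0.2,0,1],"claw":1},
    {"turn":[0,0,0],"dp":[-0.5,0,1],"claw":1},
    {"turn":[0,0,0],"dp":[-0.9,0,1],"claw":1},
    {"turn":[0,0,0],"dp":[-0.9,0,1],"claw":1}
  ]
}}

```text
t: 24.8
ee_pos: [561.5, 233.4, 175.8]
orientation: [-1.564, 0.085, -0.097]
ft_force: [-0.1, -0.2, -1.2]
width: 87.6
```

Call:
{"op": "jog_arm", "data": {
  "steps": [
    {"turn":[0,0,0],"dp":[-0.9,0,0],"claw":1},
    {"turn":[0,0,0],"dp":[-0.9,0,0],"claw":1},
    {"turn":[0,0,0],"dp":[-0.9,0,0],"claw":1}
  ]
}}

```text
t: 25.05
ee_pos: [482.7, 232.0, 174.2]
orientation: [-1.567, 0.09, -0.091]
ft_force: [-1.6, -0.2, 0.0]
width: 88.0
```

Call:
{"op": "jog_arm", "data": {
  "steps": [
    {"turn":[0,0,0],"dp":[-0.9,-0.9,0],"claw":1},
    {"turn":[0,0,0],"dp":[-0.9,-0.9,0],"claw":1},
    {"turn":[0,0,0],"dp":[-0.9,-0.9,0],"claw":1},
    {"turn":[0,0,0],"dp":[-0.9,-0.9,0],"claw":1},
    {"turn":[0,0,0],"dp":[-0.9,-0.9,0],"claw":1}
  ]
}}

```text
t: 25.47
ee_pos: [410.5, 159.5, 174.0]
orientation: [-1.567, 0.09, -0.092]
ft_force: [1.1, -0.1, 0.1]
width: 87.7
```

```bash
python3 - <<'E'
from h import *
d=grab('top','z');s=grab('side','z')
hsv=cv2.cvtColor(d["img"],cv2.COLOR_RGB2HSV).astype(int)
print('rib',top(d,(290,150,395,210),90,8))
print('spool',top(d,(140,160,198,215),53,8))
print('spool side',np.round(proj(s,[633,231.5,53])))
x,y=map(int,proj(s,[633,231.5,53]));print(top(s,(x-22,y-22,x+22,y+22),55,6))
print('meter',top(d,(184,105,246,146),40,8)); print('car',top(d,(265,85,330,145),35,8))
cv2.imwrite('pics/z2.png',np.hstack([cv2.resize(d['img'][80:290,100:400,::-1],(400,280)),cv2.resize(s['img'][100:310,190:490,::-1],(400,280))]))
E
python3 st.py
```

```text
rib {'n': 715, 'mean': array([ 622.9, -223.6], dtype=float32), 'rect': array([ 623.1, -223.9]), 'size': array([101.4,  52.1]), 'yaw_long': -88.7, 'medz': 89.5}
spool {'n': 313, 'mean': array([632.3, 230.9], dtype=float32), 'rect': array([632.3, 230.8]), 'size': array([50.6, 49.4]), 'yaw_long': 0.9, 'medz': 52.5}
spool side [276. 152.]
{'n': 135, 'mean': array([634.8, 229.6], dtype=float32), 'rect': array([634.2, 230.9]), 'size': array([56.9, 49.8]), 'yaw_long': 78.7, 'medz': 55.4}
meter {'n': 1002, 'mean': array([783.6, 123.6], dtype=float32), 'rect': array([782.2, 122. ]), 'size': array([135.6,  68.9]), 'yaw_long': 88.9, 'medz': 35.6}
car {'n': 996, 'mean': array([792.9, -93. ], dtype=float32), 'rect': array([797.2, -95.9]), 'size': array([124.8, 115.3]), 'yaw_long': 19.2, 'medz': 37.0}
t 25.57 p [412.2 160.6 174.3] jaw -6.6 y [ 0.002  0.002 -1.   ] F [0.7 0.4 0.3] w 88.0 j6 0.46
```

View pics/z2.png

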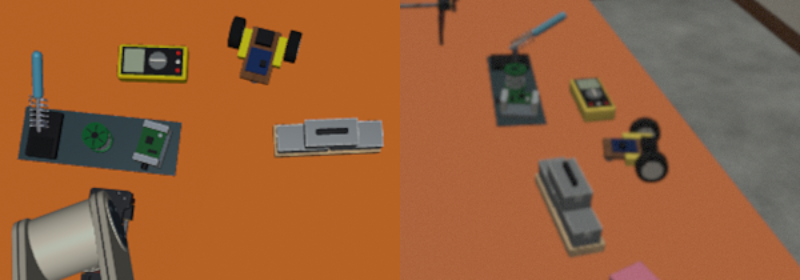

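The spool stands at camera (632.3,230.9), within 1 mm of the mat centre (632.6,231.3). The stack is sound, and the car and multimeter have not moved. I hand in.

```bash
python3 -c "
from workcell import ctrl
print(ctrl.close_job())"
```

```text
the job is handed in; nothing more can be done
None
```

The soldering place is set out and the job was handed in at about 26 s of the 120 s. Both flat cases are on the plywood step, the ribbed case is on top across their joint, and the spool stands upright on the mat.

My last camera checks, all inside the limits; the flat cases' figures were taken before the ribbed case went on:

| Check | Measured |
|---|---|
| Flat cases along the step | about 50 and 54 mm from its middle |
| Flat cases across the step | about 2.5 and 1.5 mm off centre |
| Flat cases, distance between centres | 103.8 mm (gap about 4 mm) |
| Ribbed case | within 1 mm of the joint, level, lid at 90 mm, under 1° off the step's direction |
| Spool | about 0.5 mm from the mat's centre, flange top at 52.5 mm |
| Car and multimeter | within measurement noise of where they started |

**Disagreements:** the side camera reads about 2 mm higher and further out than the top camera. The arm's own position readings differ from the top camera by about 2–3 mm. I allowed for this in the placing, and both are small against the tolerances. No check failed.

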